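# Draw a batch of brass blanks from the bench hopper

## Task

Draw the next batch of brass blanks from the bench hopper: push the empty aluminium tray up its ramp until it rests against the top stop under the chute, then draw the red-handled slide gate out to its end stop so that all five disc blanks roll into the tray. Push the gate fully home again, so the hopper can be refilled, and bring the tray with all five blanks to the green mat, set down flat on its clear right-hand end and let go. Leave the oil cups, brush, loupe and watch movement where they are.

Things in the scene. Friction and masses are not known exactly. Their poses are not given: they have to be found in the camera images.
- feeder: Dark green bench hopper with a sloping dock for a tray in front, fixed on the bench on 6 mm rubber feet; 305 mm long (x), 104 mm wide, 176 mm high. Origin 6 mm over the bench, under the lip of the chute; x points from the lip to the hopper at the back, y to the left (the side on which the gate is drawn), z up. The base plate reaches from x = -200 to 105 mm. Its place and heading on the bench vary.
- dock (a point): Point where the tray's origin lies when the tray rests against the top stop: x = -45, y = 0, z = 25.1 mm in the feeder's frame; axes as the feeder's (level). The black ramp rises to +x at 5 degrees (0.0873 rad) from x = -195 mm to the stop bar at x = 15 mm. Aluminium rails on both sides, inner faces at y = +-29.5 mm, 6 mm thick, stand 7 mm over the ramp. Docked: within 6 mm of this point.
- mouth (a point): Middle of the lip of the chute, at x = 0, y = 0, z = 73.5 mm in the feeder's frame (axes as the feeder's). The chute (40 mm wide outside, 11 mm slot inside) rises at 24 degrees towards +x; the hopper over it takes x = 34 to 106 mm, y = -32 to 32 mm, up to z = 170 mm. Docked, the rear 15 mm of the tray lies under the lip.
- tray: Open aluminium tray, white tag on its front wall, loose: 120 mm long (x), 54 wide (y), 32 high, walls 2.5 mm, 0.1 to 0.21 kg. Origin: centre of its underside; x along it to the stop, z up out of it (tilts with the ramp). Starts on the ramp 50 to 72 mm short of the stop, 2.5 mm of play to each rail; stays put by friction. Can be gripped across the 54 mm; draw it down the ramp clear of the chute to lift it.
- gate (a joint): Slide gate across the chute: 0 = fully home (shut), 0.030 = drawn 30 mm out to the left (feeder's +y) against its end stop. It starts at 0 to 3 mm. It slides stiffly (about 1.5 N) and stays where it is left. Home: below 4 mm; out at the stop: above 27 mm.
- gate_grip (a point): Point in the upright red grip at the gate's outer (left) end, 12 mm below its top; the grip is 12 mm thick (feeder's x), 24 mm along y, 36 mm high. With the gate shut the point is at x = 11.5, y = 98, z = 103.5 mm in the feeder's frame; it moves with the gate; axes as the feeder's. Pinch it from above across the 12 mm; the guide's stop bridge (118 mm high) ends 22 mm inward of the grip.
- blank1: Brass blank 1 of 5 (1 is the one nearest the gate): disc 18 mm across, 9 mm thick, 20 g, its axis along its own y; origin at its centre. The five stand on edge one behind another in the chute's slot behind the gate and roll out into the tray, one after another within a second, when the gate is out.
- blank2: Brass blank 2 of 5 (1 is the one nearest the gate): disc 18 mm across, 9 mm thick, 20 g, its axis along its own y; origin at its centre. The five stand on edge one behind another in the chute's slot behind the gate and roll out into the tray, one after another within a second, when the gate is out.
- blank3: Brass blank 3 of 5 (1 is the one nearest the gate): disc 18 mm across, 9 mm thick, 20 g, its axis along its own y; origin at its centre. The five stand on edge one behind another in the chute's slot behind the gate and roll out into the tray, one after another within a second, when the gate is out.
- blank4: Brass blank 4 of 5 (1 is the one nearest the gate): disc 18 mm across, 9 mm thick, 20 g, its axis along its own y; origin at its centre. The five stand on edge one behind another in the chute's slot behind the gate and roll out into the tray, one after another within a second, when the gate is out.
- blank5: Brass blank 5 of 5 (1 is the one nearest the gate): disc 18 mm across, 9 mm thick, 20 g, its axis along its own y; origin at its centre. The five stand on edge one behind another in the chute's slot behind the gate and roll out into the tray, one after another within a second, when the gate is out.
- mat_spot (a point): Middle of the clear right-hand end of the green bench mat, on its top surface (2.7 mm over the bench). World axes: x away from the robot, y to its left. The mat reaches 130 mm to either side of it in x, 100 mm to its right and 300 mm to its left; the tray's origin must come within 85 mm of it in x and 70 mm in y, in any heading.
- oil_cups: Bystander: wooden oil-cup stand with four coloured caps, 30 x 82 x 24 mm, on the bench to the left of the ramp (110 to 140 mm off its middle line); origin at the centre of its underside.
- brush: Bystander: wooden bristle brush lying to the right of the ramp, 12 x 120 x 20 mm, long side along its y; origin at the centre of its underside.
- movement: Bystander: watch movement in a grey plastic ring, 36 mm across, 9 mm high, on the left half of the mat; origin at the centre of its underside.
- loupe: Bystander: brass and black eye loupe, 35 mm across, 30 mm high, standing on the left half of the mat; origin at the centre of its underside.
There are look-alikes about, which are no part of the job. Of the things shaped like the tray, the aluminium one is meant.

How it is judged:
By the outcome, as a careful person would: the job done as asked, in the order asked, and still so for the second after the job is handed in, with the robot touching nothing.
It also fails if it takes over 64 s, if anything falls off the work surface, if the arm or the gripper's body presses on something with over 40 N, if the wrist force passes 120 N, or if a joint passes its speed limit or range.

## Robot

A 7-joint arm with a two-finger parallel gripper is mounted at the origin on a cart in front of the work surface, level with it; the furniture and walls round the work are solid. World frame = base frame: x ahead of the robot, y to its left, z up, the work surface at z = 0. Lengths are in mm, angles in rad, forces in N, time in s.
With the tool pointing down it reaches from about 400 to 850 mm from the base axis. Payload 6.9 kg.
Tool frame: the origin (TCP) lies midway between the tips of the shut fingers; the grasp point (between the pads) lies 19 mm behind it; z points along the fingers, y is the line along which they close (so a half turn about z gives the same grasp; the last joint's range is limited). The gripper opens to 85 mm and grips with 20 to 120 N. Pads are 22 mm wide; open, the fingers measure 114 mm over their backs; the gripper's body (76 mm by 85 mm) begins 54 mm behind the grasp point. The pads swing forward as they close: fully open they stand 13 mm farther back than shut.
Start: joints at [1.208, 0.507, -0.238, 1.5, 0.126, 1.149, -0.155], TCP at [281.798, -557.854, 231.275] pointing down, gripper open.
Joint ranges: [-3.08, 3.08], [-0.24, 2.05], [-1.43, 1.35], [0, 2.5], [-1.52, 4.66], [0.17, 1.96], [-2.89, 2.89]. Speed limits (rad/s): [2.39, 2.39, 3.14, 3.14, 3.14, 3.14, 3.14].

## Interface

Orientations are given as a rotation vector (axis times angle).
In Python, from station import env, vision, order gives the robot as it stands. The module is installed in compiled form; this text tells all that it offers.
- The arm moves only by the tool drive_tool, never from a script. Its argument "rows" is a list of rows, each a list of 7 numbers: the shift along the tool's x, y, z normalised to -1 to 1, where 1 is 200 mm, then the turn, a rotation vector about the tool's x, y, z normalised to -1 to 1, where 1 is 45 degrees, then the closure, from 0 (fully open) to 1 (shut). A call has 1 to 12 rows; each row is the pose to reach, as a shift and turn from the pose commanded when the call began, along the tool's axes at that moment; what a row does not reach only later rows make up. A row lasts 1/12 s, in which the tool goes at most 41.7 mm and 7.16 degrees, less where a joint would pass 70% of its speed; a pose out of reach is approached as far as the arm can. A call with a number of a shift or a turn outside -1 to 1 is refused whole. A call with a gripper value outside its range is refused whole. The fingers move at their own pace and stop on an object; "grip_force" is the grip in N (left out, the last holds). Time passes only in rows, so rows that repeat a pose let the fingers close. It gives the time, the measured TCP pose, the force, the opening and the grip force at its end, in the units of the state.
- env.get_obs(): the state, without advancing time (a new reading comes with each control period).
- vision.camera(name): name is "scene" or "top"; returns the picture (480x640x3 uint8, red, green, blue); there is no depth.
- vision.camera_params(name): a dict with "fx", "fy", "cx", "cy" (pixels), "k1" (the pictures are not rectified: a ray, as slopes to the right and down, at radius r is drawn at 1 + k1 r^2 times it, then the intrinsics apply), "view" (4x4, takes a point from world to camera coordinates). Camera axes: x right, y down, z forward; pixel columns grow to the right and rows downward; lengths in mm; the calibration is good to about 2 mm. A picture is of the moment at which its call begins. camera_params takes no time and is no camera call.
- order.sign_off(): hands the job in; it is judged then, once.
The state is a dict: "t": time; "joint_positions": joint angles; "joint_vel": joint speeds; "effort": joint torques, N m; "eef_pos": TCP position; "tcp_rot": TCP orientation; "contact_force": force on the tool from outside, world axes, zero at the start; "ft_torque": the same for the moment, N m; "gripper_width": opening from 0.0 (shut) to 1.0 (fully open); "finger_force": force on a finger pad.
Only numpy, scipy, OpenCV 4.12 (cv2) and the standard library are available. Lean on these libraries where they do the work, as an engineer would, in place of code of your own. Each camera call takes 0.05 s, during which the arm holds its last target. There are 200 camera calls.

## Working session

There is one attempt and no reset: what is moved stays moved. The work goes in short steps, Python scripts to look and compute and a tool call to move; the robot and the scene stay as the last step left them, time stands still between calls to the robot, and variables do not carry over. Pictures are saved under pics/ and viewed, at most 11 in all, crops included, and the job is handed in when it is done.

Besides the shell and the picture viewer there is one more tool, called in YAML: its name, and indented under it one key for each argument. drive_tool: Moves the arm, as the interface text tells. Its arguments: {"type":"object","properties":{"rows":{"type":"array","items":{"type":"array","items":{"type":"number","minimum":-1,"maximum":1}}},"grip_force":{"type":"number"}},"required":["rows"]}

```bash
mkdir -p pics
python3 - <<'E'
from station import env,vision
import cv2
for n in("scene","top"):
    p=vision.camera_params(n);print(n,p)
    cv2.imwrite(f"pics/{n}0.png",vision.camera(n)[:,:,::-1])
print(env.get_obs())
E
```

```text
scene {'fx': 474.6732589466338, 'fy': 474.6732589466338, 'cx': 324.4087916743602, 'cy': 237.87124654478805, 'k1': -0.01710958469241271, 'view': array([[-9.10743164e-01, -4.12431713e-01, -2.11416816e-02,
         5.24630074e+02],
       [-2.02728343e-01,  4.91097995e-01, -8.47185917e-01,
         2.04592918e+02],
       [ 3.59788976e-01, -7.67282765e-01, -5.30875740e-01,
         9.86634656e+02],
       [ 0.00000000e+00,  0.00000000e+00,  0.00000000e+00,
         1.00000000e+00]])}
top {'fx': 565.9496418226836, 'fy': 565.9496418226836, 'cx': 318.533104454159, 'cy': 242.43357948409263, 'k1': -0.11504299507249702, 'view': array([[ 4.00008097e-03, -9.99943145e-01,  9.88462205e-03,
        -2.19591448e+01],
       [-9.90378854e-01, -5.32874308e-03, -1.38279896e-01,
         5.84809604e+02],
       [ 1.38324707e-01, -9.23638988e-03, -9.90343862e-01,
         1.61874832e+03],
       [ 0.00000000e+00,  0.00000000e+00,  0.00000000e+00,
         1.00000000e+00]])}
{'t': 0.1, 'joint_positions': array([ 1.20849445,  0.50826346, -0.23754725,  1.50104942,  0.12571731,
        1.14889803, -0.15483622]), 'joint_vel': array([ 3.72366873e-04, -3.54664485e-03,  2.73536567e-04, -2.66935076e-03,
        1.40267933e-05, -5.36940149e-04, -6.69227170e-04]), 'effort': array([-4.56401700e-03, -6.21846485e+01, -2.19452888e+00, -2.50206417e+01,
        1.26013454e-02,  7.83904834e-03,  6.42461009e-05]), 'eef_pos': array([ 281.55930339, -557.47418411,  230.50541903]), 'tcp_rot': array([-3.05451612e+00, -7.27772140e-01,  6.49059299e-04]), 'contact_force': array([ 0.09499881, -0.34359483,  0.65738432]), 'ft_torque': array([ 0.02217666, -0.02133016, -0.00344687]), 'finger_force': 0.0, 'gripper_width': 1.0000916026115758}
```

View pics/scene0.png

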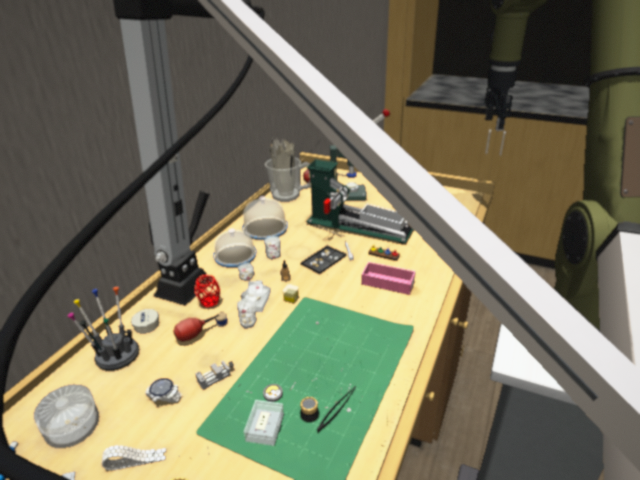

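View pics/top0.png

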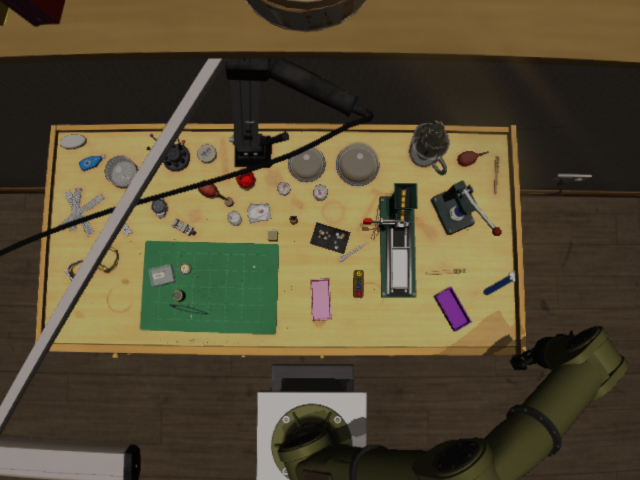

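```bash
cat > h.py <<'E'
import numpy as np,cv2
from station import env,vision
from scipy.spatial.transform import Rotation as R
P={n:vision.camera_params(n) for n in("scene","top")}
def proj(n,X):
    p=P[n];X=np.atleast_2d(X);c=X@p["view"][:3,:3].T+p["view"][:3,3]
    s=c[:,:2]/c[:,2:];s=s*(1+p["k1"]*(s**2).sum(1,keepdims=True))
    return s*[p["fx"],p["fy"]]+[p["cx"],p["cy"]]
def unproj(n,uv,z):
    p=P[n];d=(np.array(uv,float)-[p["cx"],p["cy"]])/[p["fx"],p["fy"]];s=d.copy()
    for _ in range(20): s=d/(1+p["k1"]*(s@s))
    Rm=p["view"][:3,:3];o=-Rm.T@p["view"][:3,3];r=Rm.T@np.append(s,1)
    return o+r*(z-o[2])/r[2]
E
python3 - <<'E'
import cv2,numpy as np
t=cv2.imread('pics/top0.png')[175:305,360:440];s=cv2.imread('pics/scene0.png')[145:250,300:420]
t=cv2.resize(t,None,fx=4.5,fy=4.5,interpolation=2);s=cv2.resize(s,None,fx=3.6,fy=3.6,interpolation=2)
o=np.zeros((600,800,3),np.uint8);o[:t.shape[0],:t.shape[1]]=t;o[:s.shape[0],365:365+s.shape[1]]=s
cv2.imwrite('pics/c1.png',o)
E
```

```text
(no output)
```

View pics/c1.png

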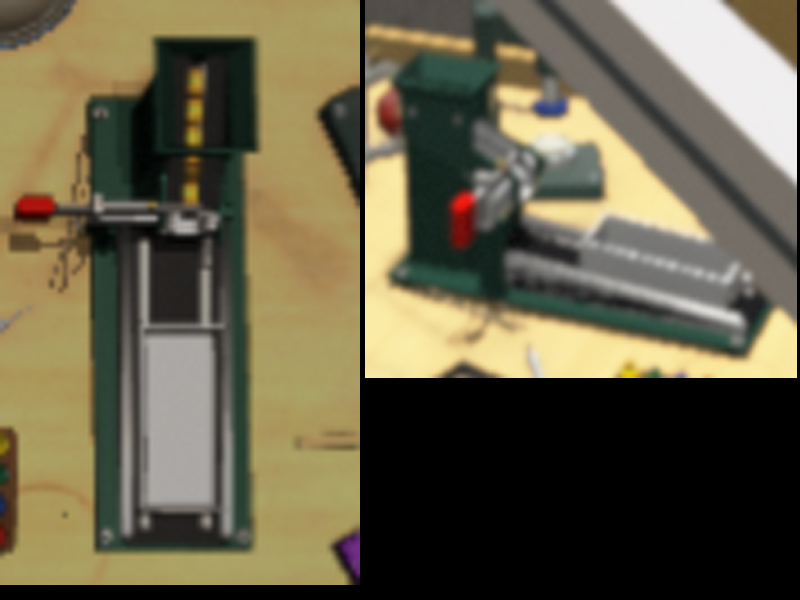

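```bash
cat > fit.py <<'E'
from h import *
from scipy.optimize import least_squares
f=lambda a,b:((a+.5)/4.5+360-.5,(b+.5)/4.5+175-.5)
g=lambda a,b:((a-365+.5)/3.6+300-.5,(b+.5)/3.6+145-.5)
zt=8
F=[("top",f(97,550),(-200,52,zt)),("top",f(252,550),(-200,-52,zt)),("top",f(89,98),(105,52,zt)),
("top",f(155,38),(106,32,170)),("top",f(257,38),(106,-32,170)),("top",f(258,152),(34,-32,170)),
("top",f(35,205),(11.5,98,110)),
("scene",g(398,72),(106,32,170)),("scene",g(470,90),(34,32,170)),("scene",g(497,63),(34,-32,170)),("scene",g(465,195),(11.5,98,115.5)),
("scene",g(745,352),(-200,52,zt)),("scene",g(392,275),(105,52,zt))]
def W(q,p): c,s=np.cos(q[2]),np.sin(q[2]);p=np.asarray(p,float);return np.array([q[0]+c*p[0]-s*p[1],q[1]+s*p[0]+c*p[1],p[2]+6])
def res(q): return np.concatenate([proj(n,W(q,X))[0]-uv for n,uv,X in F])
if __name__=="__main__":
    r=least_squares(res,[550,-230,0],loss='soft_l1',x_scale=[100,100,.1]);q=r.x;print(q);print(res(q).reshape(-1,2).round(1))
    np.save('q.npy',q)
    for nm,p in dict(dock=(-45,0,25.1),grip=(11.5,98,103.5),mouth=(0,0,73.5)).items(): print(nm,W(q,p).round(1))
    # tray rim from top: solve tray shift d: rear rim / front rim at dock -d
    for nm,v in(("rear",(184,328)),("front",(178,510))):
        for d in(50,55,60,65,70,75):
            a=0.0873;xl=60 if nm=="rear" else -60
            X=(-45-d*np.cos(a)+xl*np.cos(a)-32*np.sin(a),0,25.1-d*np.sin(a)+xl*np.sin(a)+32*np.cos(a))
            print(nm,d,proj("top",W(q,X))[0].round(1),np.round(f(*v),1))
    for c in((142,242),(279,243),(275,333),(141,330)): print("mat",unproj("top",c,2.7).round(1))
    print("cups",unproj("top",(358,284),24).round(),"brush",unproj("top",(445,272),10).round())
    print(R.from_rotvec(env.get_obs()["tcp_rot"]).as_matrix().round(3))
E
python3 fit.py
```

```text
[ 6.25965504e+02 -2.55106033e+02  1.49139332e-03]
[[-0.5  0.6]
 [ 0.   0.6]
 [ 0.  -0.2]
 [-0.6 -0.1]
 [-0.1  0.1]
 [ 0.3  0.5]
 [ 0.4  0.4]
 [-3.6  0.9]
 [-0.1 -0.2]
 [ 1.5 -1.3]
 [-0.6  0. ]
 [ 0.3 -2.2]
 [-2.3 -1.9]]
dock [ 581.  -255.2   31.1]
grip [ 637.3 -157.1  109.5]
mouth [ 626.  -255.1   79.5]
rear 50 [399.9 240.7] [400.5 247.5]
rear 55 [399.9 242.4] [400.5 247.5]
rear 60 [399.9 244.1] [400.5 247.5]
rear 65 [399.9 245.8] [400.5 247.5]
rear 70 [399.9 247.5] [400.5 247.5]
rear 75 [399.9 249.3] [400.5 247.5]
front 50 [400.  282.1] [399.2 287.9]
front 55 [400.  283.8] [399.2 287.9]
front 60 [400.  285.5] [399.2 287.9]
front 65 [400.  287.3] [399.2 287.9]
front 70 [400. 289.] [399.2 287.9]
front 75 [400.  290.7] [399.2 287.9]
mat [588.7 514.6   2.7]
mat [587.9  99.    2.7]
mat [320.4 107.5   2.7]
mat [324.8 506.6   2.7]
cups [ 465. -136.   24.] brush [ 502. -398.   10.]
[[ 0.893  0.451 -0.001]
 [ 0.451 -0.893  0.001]
 [-0.    -0.002 -1.   ]]
```

drive_tool:
  rows:
    - [0.66,-0.51,0.1,0,0,0.596,1]
    - [0.66,-0.51,0.1,0,0,0.596,1]
    - [0.66,-0.51,0.1,0,0,0.596,1]
    - [0.66,-0.51,0.1,0,0,0.596,1]
    - [0.66,-0.51,0.1,0,0,0.596,1]
    - [0.66,-0.51,0.1,0,0,0.596,1]
    - [0.66,-0.51,0.1,0,0,0.596,1]

```text
t: 0.68
eef_pos: [353.6, -407.4, 211.3]
tcp_rot: [3.141, 0.002, -0.001]
contact_force: [-0.2, 0.4, 0.5]
gripper_width: 0.006
finger_force: 0.0
```

drive_tool:
  rows:
    - [0.35,-0.76,0.3,0,0,0,1]
    - [0.35,-0.76,0.3,0,0,0,1]
    - [0.35,-0.76,0.3,0,0,0,1]
    - [0.35,-0.76,0.3,0,0,0,1]
    - [0.35,-0.76,0.3,0,0,0,1]
    - [0.35,-0.76,0.5,0,0,0,1]
    - [0.35,-0.76,0.7,0,0,0,1]
    - [0.35,-0.76,0.855,0,0,0,1]
    - [0.35,-0.76,0.855,0,0,0,1]
    - [0.35,-0.76,0.855,0,0,0,1]

```text
t: 1.52
eef_pos: [422.4, -256.3, 39.4]
tcp_rot: [-3.14, 0.003, 0.005]
contact_force: [0.2, -0.3, 0.9]
gripper_width: 0.002
finger_force: 0.0
```

drive_tool:
  rows:
    - [0.06,0,0,0,0,0,1]
    - [0.1,0,0,0,0,0,1]
    - [0.13,0,-0.003,0,0,0,1]
    - [0.16,0,-0.006,0,0,0,1]
    - [0.19,0,-0.008,0,0,0,1]
    - [0.22,0,-0.011,0,0,0,1]
    - [0.25,0,-0.014,0,0,0,1]
    - [0.28,0,-0.017,0,0,0,1]
    - [0.31,0,-0.019,0,0,0,1]
    - [0.34,0,-0.022,0,0,0,1]
    - [0.37,0,-0.025,0,0,0,1]

```text
t: 2.43
eef_pos: [498.2, -255.3, 45.2]
tcp_rot: [-3.141, 0.0, 0.0]
contact_force: [-0.9, 0.7, 0.4]
gripper_width: -0.0
finger_force: 0.5
```

drive_tool:
  rows:
    - [0.01,0,0,0,0,0,1]
    - [0.02,0,0,0,0,0,1]
    - [0.03,0,-0.003,0,0,0,1]
    - [0.04,0,-0.004,0,0,0,1]
    - [0.05,0,-0.005,0,0,0,1]
    - [0.05,0,-0.005,0,0,0,1]

```text
t: 2.93
eef_pos: [508.2, -255.3, 46.3]
tcp_rot: [3.142, -0.0, 0.001]
contact_force: [0.2, -0.9, -0.3]
gripper_width: 0.001
finger_force: 0.0
```

drive_tool:
  rows:
    - [0.01,0,0,0,0,0,1]
    - [0.02,0,0,0,0,0,1]
    - [0.02,0,0,0,0,0,1]

```text
t: 3.18
eef_pos: [508.9, -255.4, 46.0]
tcp_rot: [-3.141, 0.002, 0.008]
contact_force: [-8.1, 0.6, 4.1]
gripper_width: -0.002
finger_force: 3.8
```

drive_tool:
  rows:
    - [0.01,0,0,0,0,0,1]
    - [0.02,0,0,0,0,0,1]
    - [0.02,0,0,0,0,0,1]

```text
t: 3.43
eef_pos: [509.1, -255.4, 45.5]
tcp_rot: [-3.14, 0.004, 0.019]
contact_force: [-16.9, 1.5, 9.7]
gripper_width: -0.001
finger_force: 8.2
```

Run:
```python
from h import *
print(env.get_obs()["eef_pos"],env.get_obs()["contact_force"])
t=vision.camera("top")[175:305,360:440,::-1];s=vision.camera("scene")[145:250,300:420,::-1]
t=cv2.resize(t,None,fx=4.5,fy=4.5,interpolation=2);s=cv2.resize(s,None,fx=3.6,fy=3.6,interpolation=2)
o=np.zeros((600,800,3),np.uint8);o[:t.shape[0],:t.shape[1]]=t;o[:s.shape[0],365:365+s.shape[1]]=s
cv2.imwrite('pics/c2.png',o)
```

```text
[ 509.08559373 -255.38596131   45.52160941] [-16.93646681   1.47551635   9.69416439]
```

View pics/c2.png

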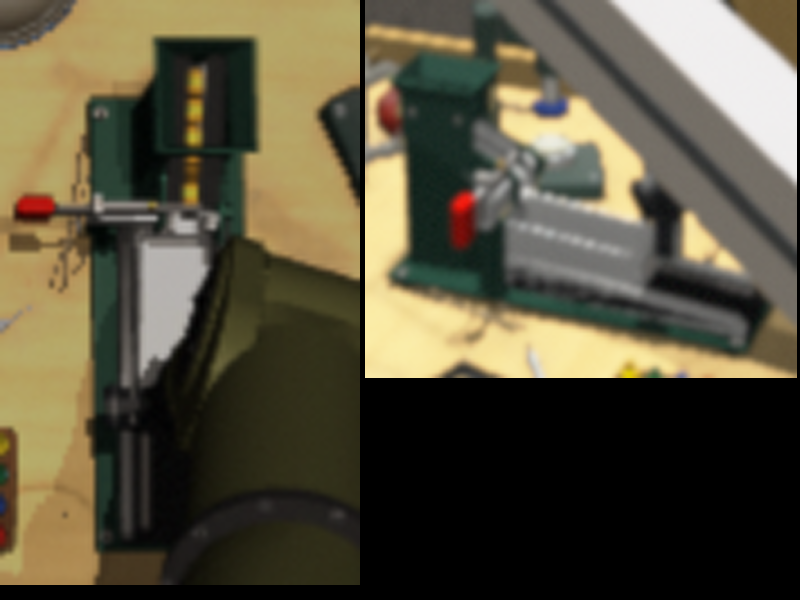

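drive_tool:
  rows:
    - [-0.05,0,0,0,0,0,1]
    - [-0.15,0,0,0,0,0,1]
    - [-0.2,0,-0.15,0,0,0,0.7]
    - [-0.2,0,-0.35,0,0,0,0.6]
    - [-0.2,0,-0.6,0,0,0,0.6]
    - [-0.2,0,-0.8,0,0,0,0.6]
    - [-0.2,0,-0.85,0,0,0,0.6]

```text
t: 4.12
eef_pos: [477.9, -256.2, 222.2]
tcp_rot: [3.138, -0.001, 0.013]
contact_force: [0.0, 0.3, 0.1]
gripper_width: 0.4
finger_force: 0.0
```

Run:
```python
from h import *
o=env.get_obs();print(o["joint_positions"].round(2),o["eef_pos"],R.from_rotvec(o["tcp_rot"]).as_matrix().round(3))
```

```text
[ 0.57  0.38 -0.18  1.74  0.08  1.02 -1.21] [ 477.8780421  -256.18215661  222.24198576] [[ 1.    -0.     0.008]
 [-0.    -1.    -0.004]
 [ 0.008  0.004 -1.   ]]
```

drive_tool:
  rows:
    - [0.2,-0.5,0,0,0,-1,0.6]
    - [0.4,-0.5,0,0,0,-1,0.6]
    - [0.6,-0.5,0,0,0,-1,0.6]
    - [0.795,-0.5,0,0,0,-1,0.6]
    - [0.795,-0.5,0,0,0,-1,0.6]
    - [0.795,-0.5,0,0,0,-1,0.6]
    - [0.795,-0.5,0,0,0,-1,0.6]
    - [0.795,-0.5,0,0,0,-1,0.6]

```text
t: 4.78
eef_pos: [635.3, -155.0, 215.7]
tcp_rot: [-2.901, -1.205, -0.001]
contact_force: [-1.0, -0.2, -0.8]
gripper_width: 0.398
finger_force: 0.0
```

drive_tool:
  rows:
    - [0,0,0,0,0,-1,0.6]
    - [0,0,0,0,0,-1,0.6]
    - [0,0,0,0,0,-1,0.6]
    - [0,0,0,0,0,-1,0.6]
    - [0,0,0,0,0,-1,0.6]
    - [0,0,0,0,0,-1,0.6]
    - [0,0,0,0,0,-1,0.6]
    - [0,0,0,0,0,-1,0.6]

```text
t: 5.45
eef_pos: [634.5, -155.9, 216.5]
tcp_rot: [2.222, 2.22, 0.0]
contact_force: [-0.9, 0.0, 0.8]
gripper_width: 0.402
finger_force: 0.0
```

Run:
```python
from h import *
o=env.get_obs();print(o["t"],o["joint_positions"].round(2),o["eef_pos"],R.from_rotvec(o["tcp_rot"]).as_matrix().round(3))
t=vision.camera("top")[:,:,::-1];s=vision.camera("scene")[145:250,300:420,::-1]
cv2.imwrite("pics/top3.png",t);t=t[175:305,340:440]
t=cv2.resize(t,None,fx=3.6,fy=3.6,interpolation=2);s=cv2.resize(s,None,fx=3.6,fy=3.6,interpolation=2)
o=np.zeros((600,800,3),np.uint8);o[:t.shape[0],:t.shape[1]]=t;o[:s.shape[0],365:365+s.shape[1]]=s
cv2.imwrite('pics/c3.png',o)
```

```text
5.45 [ 0.54  0.61 -0.59  1.44  0.35  1.2  -0.1 ] [ 634.49248835 -155.86765927  216.46966778] [[ 0.001  1.     0.001]
 [ 1.    -0.001 -0.   ]
 [-0.     0.001 -1.   ]]
```

View pics/c3.png

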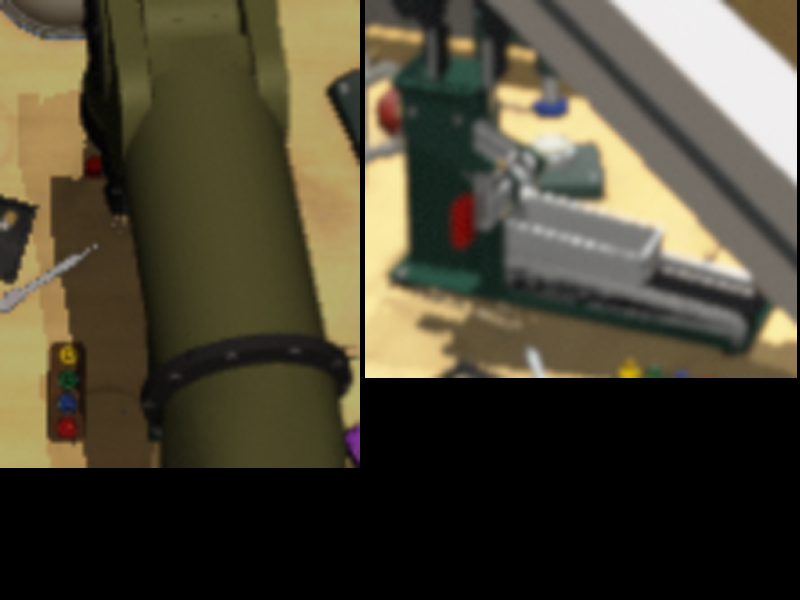

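drive_tool:
  rows:
    - [0,0.013,0.15,0,0,0,0.6]
    - [0,0.013,0.3,0,0,0,0.6]
    - [0,0.013,0.42,0,0,0,0.6]
    - [0,0.013,0.53,0,0,0,0.6]
    - [0,0.013,0.58,0,0,0,0.6]
    - [0,0.013,0.62,0,0,0,0.6]
    - [0,0.013,0.62,0,0,0,0.6]

```text
t: 6.13
eef_pos: [636.8, -155.3, 91.3]
tcp_rot: [-2.222, -2.219, 0.001]
contact_force: [-0.6, 0.1, 0.1]
gripper_width: 0.402
finger_force: 0.0
```

drive_tool:
  rows:
    - [0,0,0,0,0,0,0.75]
    - [0,0,0,0,0,0,0.85]
    - [0,0,0,0,0,0,1]
    - [0,0,0,0,0,0,1]
    - [0,0,0,0,0,0,1]
    - [0,0,0,0,0,0,1]
  grip_force: 40

```text
t: 6.63
eef_pos: [638.4, -155.3, 93.8]
tcp_rot: [2.22, 2.22, 0.003]
contact_force: [0.8, -0.3, 6.2]
gripper_width: 0.133
finger_force: 43.2
```

drive_tool:
  rows:
    - [0.02,0,0,0,0,0,1]
    - [0.04,0,0,0,0,0,1]
    - [0.06,0,0,0,0,0,1]
    - [0.08,0,0,0,0,0,1]
    - [0.1,0,0,0,0,0,1]
    - [0.12,0,0,0,0,0,1]
    - [0.14,0,0,0,0,0,1]
    - [0.152,0,0,0,0,0,1]
    - [0.155,0,0,0,0,0,1]
    - [0.155,0,0,0,0,0,1]

```text
t: 7.47
eef_pos: [638.3, -126.2, 93.8]
tcp_rot: [2.22, 2.217, 0.0]
contact_force: [0.5, -3.3, 5.8]
gripper_width: 0.133
finger_force: 43.4
```

drive_tool:
  rows:
    - [0.01,0,0,0,0,0,1]
    - [0.01,0,0,0,0,0,1]
    - [0.01,0,0,0,0,0,1]
    - [0.01,0,0,0,0,0,1]
    - [0.01,0,0,0,0,0,1]
    - [0.01,0,0,0,0,0,1]
    - [0.01,0,0,0,0,0,1]
    - [0.01,0,0,0,0,0,1]
    - [0.01,0,0,0,0,0,1]
    - [0.01,0,0,0,0,0,1]
    - [0.01,0,0,0,0,0,1]
    - [0.01,0,0,0,0,0,1]

```text
t: 8.47
eef_pos: [638.3, -126.1, 93.8]
tcp_rot: [2.221, 2.214, -0.002]
contact_force: [1.3, -7.4, 5.7]
gripper_width: 0.133
finger_force: 43.4
```

```bash
cat > snap.py <<'E'
from h import *
import sys
o=env.get_obs();print(o["t"],o["joint_positions"].round(2),o["eef_pos"].round(1),o["contact_force"].round(1))
t=vision.camera("top")[:,:,::-1];s=vision.camera("scene")[145:250,300:420,::-1]
t=t[175:305,340:440]
t=cv2.resize(t,None,fx=3.6,fy=3.6,interpolation=2);s=cv2.resize(s,None,fx=3.6,fy=3.6,interpolation=2)
o=np.zeros((600,800,3),np.uint8);o[:t.shape[0],:t.shape[1]]=t;o[:s.shape[0],365:365+s.shape[1]]=s
cv2.imwrite(sys.argv[1],o)
E
python3 snap.py pics/c4.png
```

```text
8.4667 [ 0.46  0.71 -0.54  1.6   0.43  0.95 -0.23] [ 638.3 -126.1   93.8] [ 1.3 -7.4  5.7]
```

View pics/c4.png

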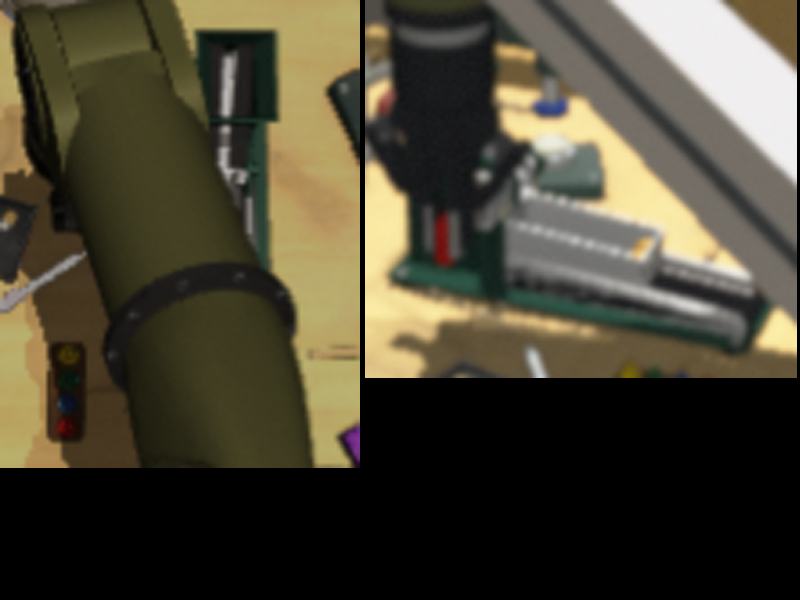

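drive_tool:
  rows:
    - [-0.03,0,0,0,0,0,1]
    - [-0.06,0,0,0,0,0,1]
    - [-0.08,0,0,0,0,0,1]
    - [-0.1,0,0,0,0,0,1]
    - [-0.12,0,0,0,0,0,1]
    - [-0.14,0,0,0,0,0,1]
    - [-0.155,0,0,0,0,0,1]
    - [-0.165,0,0,0,0,0,1]
    - [-0.17,0,0,0,0,0,1]
    - [-0.17,0,0,0,0,0,1]

```text
t: 9.4
eef_pos: [638.4, -156.2, 93.8]
tcp_rot: [2.22, 2.22, 0.003]
contact_force: [1.1, 0.8, 7.3]
gripper_width: 0.135
finger_force: 43.4
```

drive_tool:
  rows:
    - [0,0,0,0,0,0,0.75]
    - [0,0,0,0,0,0,0.6]
    - [0,0,0,0,0,0,0.6]
    - [0,0,-0.1,0,0,0,0.6]
    - [0,0,-0.25,0,0,0,0.6]
    - [0,0,-0.45,0,0,0,0.6]
    - [0,0,-0.65,0,0,0,0.6]
    - [0,0,-0.65,0,0,0,0.4]

```text
t: 10.07
eef_pos: [640.7, -156.0, 230.6]
tcp_rot: [2.216, 2.214, 0.011]
contact_force: [0.6, 1.3, 0.3]
gripper_width: 0.526
finger_force: 0.0
```

drive_tool:
  rows:
    - [-0.15,-0.12,0,0,0,1,0.2]
    - [-0.3,-0.25,0,0,0,1,0]
    - [-0.5,-0.39,0,0,0,1,0]
    - [-0.5,-0.39,0,0,0,1,0]
    - [-0.5,-0.39,0,0,0,1,0]
    - [-0.5,-0.39,0,0,0,1,0]
    - [-0.5,-0.39,0,0,0,1,0]
    - [-0.5,-0.39,0,0,0,1,0]

```text
t: 10.73
eef_pos: [559.0, -256.4, 222.0]
tcp_rot: [-2.904, -1.199, 0.001]
contact_force: [-0.4, -0.2, 0.1]
gripper_width: 0.997
finger_force: 0.0
```

drive_tool:
  rows:
    - [0,0,0,0,0,1,0]
    - [0,0,0,0,0,1,0]
    - [0,0,0,0,0,1,0]
    - [0,0,0,0,0,1,0]
    - [0,0,0,0,0,1,0]
    - [0,0,0,0,0,1,0]
    - [0,0,0,0,0,1,0]
    - [0,0,0,0,0,1,0]

```text
t: 11.4
eef_pos: [559.2, -256.1, 221.9]
tcp_rot: [-3.142, -0.0, 0.001]
contact_force: [-0.4, -0.2, 0.6]
gripper_width: 1.002
finger_force: 0.0
```

```bash
python3 snap.py pics/c5.png
```

```text
11.4 [ 0.51  0.5  -0.19  1.54  0.1   1.11 -1.28] [ 559.2 -256.1  221.9] [-0.4 -0.2  0.6]
```

View pics/c5.png

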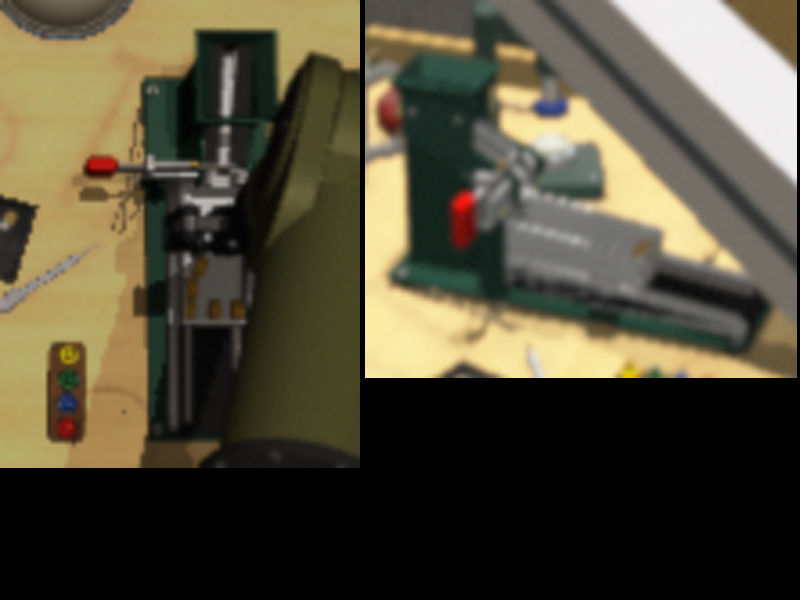

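drive_tool:
  rows:
    - [0,-0.003,0.2,0,0,0,0]
    - [0,-0.003,0.4,0,0,0,0]
    - [0,-0.003,0.6,0,0,0,0]
    - [0,-0.003,0.75,0,0,0,0]
    - [0,-0.003,0.84,0,0,0,0]
    - [0,-0.003,0.9,0,0,0,0]
    - [0,-0.003,0.94,0,0,0,0]
    - [0,-0.003,0.94,0,0,0,0]

```text
t: 12.17
eef_pos: [558.9, -255.6, 33.1]
tcp_rot: [-3.141, -0.001, 0.002]
contact_force: [-1.0, 0.4, 1.5]
gripper_width: 1.004
finger_force: 0.0
```

drive_tool:
  rows:
    - [0,0,0,0,0,0,0.15]
    - [0,0,0,0,0,0,0.22]
    - [0,0,0,0,0,0,0.28]
    - [0,0,0,0,0,0,0.33]
    - [0,0,0,0,0,0,0.4]
    - [0,0,0,0,0,0,0.5]
    - [0,0,0,0,0,0,0.5]
  grip_force: 50

```text
t: 12.75
eef_pos: [560.0, -255.6, 35.7]
tcp_rot: [3.141, 0.0, 0.003]
contact_force: [-1.5, 0.9, 6.5]
gripper_width: 0.624
finger_force: 53.7
```

drive_tool:
  rows:
    - [-0.03,0,-0.002,0,0,0,0.5]
    - [-0.07,0,0.001,0,0,0,0.5]
    - [-0.12,0,0.004,0,0,0,0.5]
    - [-0.17,0,0.008,0,0,0,0.5]
    - [-0.22,0,0.012,0,0,0,0.5]
    - [-0.27,0,0.016,0,0,0,0.5]
    - [-0.32,0,0.02,0,0,0,0.5]
    - [-0.36,0,0.023,0,0,0,0.5]
    - [-0.38,0,0.024,0,0,0,0.5]
    - [-0.38,0,0.024,0,0,0,0.5]

```text
t: 13.58
eef_pos: [481.9, -255.9, 29.4]
tcp_rot: [-3.141, 0.002, 0.002]
contact_force: [0.7, 0.0, -2.4]
gripper_width: 0.621
finger_force: 52.9
```

```bash
python3 snap.py pics/c6.png
```

```text
13.5833 [ 0.55  0.63 -0.16  1.94  0.17  0.58 -1.3 ] [ 481.9 -255.9   29.4] [ 0.7  0.  -2.4]
```

View pics/c6.png

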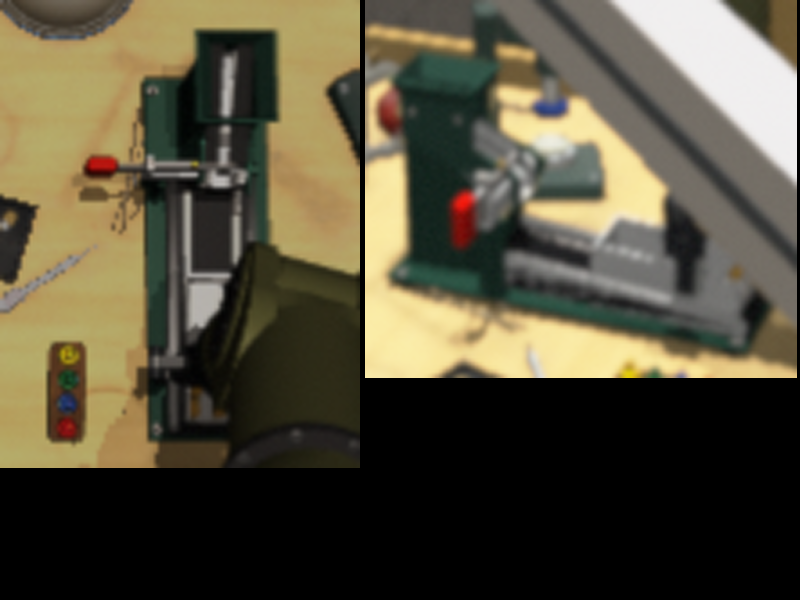

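drive_tool:
  rows:
    - [0,0,-0.03,0,0,0,0.5]
    - [0,0,-0.1,0,0,0,0.5]
    - [0,0,-0.2,0,-0.03,0,0.5]
    - [0,0,-0.3,0,-0.06,0,0.5]
    - [0,0,-0.4,0,-0.09,0,0.5]
    - [0,0,-0.5,0,-0.111,0,0.5]
    - [0,0,-0.56,0,-0.111,0,0.5]
    - [0,0,-0.6,0,-0.111,0,0.5]
    - [0,0,-0.6,0,-0.111,0,0.5]

```text
t: 14.43
eef_pos: [484.5, -255.9, 151.3]
tcp_rot: [3.138, 0.0, -0.132]
contact_force: [-0.5, 0.6, -1.7]
gripper_width: 0.621
finger_force: 52.9
```

drive_tool:
  rows:
    - [-0.01,-0.05,0,0,0,0,0.5]
    - [-0.03,-0.12,0,0,0,0,0.5]
    - [-0.05,-0.22,0,0,0,0,0.5]
    - [-0.07,-0.33,0,0,0,0,0.5]
    - [-0.08,-0.44,0,0,0,0,0.5]
    - [-0.08,-0.55,0,0,0,0,0.5]
    - [-0.08,-0.66,0,0,0,0,0.5]
    - [-0.08,-0.76,0,0,0,0,0.5]
    - [-0.08,-0.85,0,0,0,0,0.5]
    - [-0.08,-0.93,0,0,0,0,0.5]
    - [-0.08,-1,0,0,0,0,0.5]

```text
t: 15.35
eef_pos: [465.8, -52.9, 150.1]
tcp_rot: [-3.138, -0.003, 0.14]
contact_force: [-0.0, 0.8, -2.8]
gripper_width: 0.622
finger_force: 52.9
```

drive_tool:
  rows:
    - [0,-0.06,0,0,0,0,0.5]
    - [0,-0.13,0,0,0,0,0.5]
    - [0,-0.22,0,0,0,0,0.5]
    - [0,-0.33,0,0,0,0,0.5]
    - [0,-0.44,0,0,0,0,0.5]
    - [0,-0.55,0,0,0,0,0.5]
    - [0,-0.66,0,0,0,0,0.5]
    - [0,-0.76,0,0,0,0,0.5]
    - [0,-0.85,0,0,0,0,0.5]
    - [0,-0.93,0,0,0,0,0.5]
    - [0,-0.98,0,0,0,0,0.5]
    - [0,-1,0,0,0,0,0.5]

```text
t: 16.35
eef_pos: [466.4, 146.4, 150.5]
tcp_rot: [-3.138, -0.004, 0.139]
contact_force: [0.5, -0.5, -1.6]
gripper_width: 0.621
finger_force: 52.9
```

Run:
```python
from h import *
o=env.get_obs();print(o["t"],o["joint_positions"].round(2),o["eef_pos"].round(1),o["contact_force"].round(1),R.from_rotvec(o["tcp_rot"]).as_matrix().round(3))
t=vision.camera("top")[:,:,::-1][190:370,130:350];s=vision.camera("scene")[200:480,200:440,::-1]
t=cv2.resize(t,None,fx=1.8,fy=1.8,interpolation=2);s=cv2.resize(s,None,fx=1.65,fy=1.65,interpolation=2)
o=np.zeros((480,800,3),np.uint8);o[:t.shape[0],:t.shape[1]]=t;o[:s.shape[0],400:400+s.shape[1]]=s[:480]
cv2.imwrite("pics/c7.png",o)
```

```text
16.35 [-0.15  0.44 -0.27  1.89  0.1   0.91 -2.03] [466.4 146.4 150.5] [ 0.5 -0.5 -1.6] [[ 0.996  0.002 -0.088]
 [ 0.002 -1.     0.   ]
 [-0.088 -0.001 -0.996]]
```

View pics/c7.png

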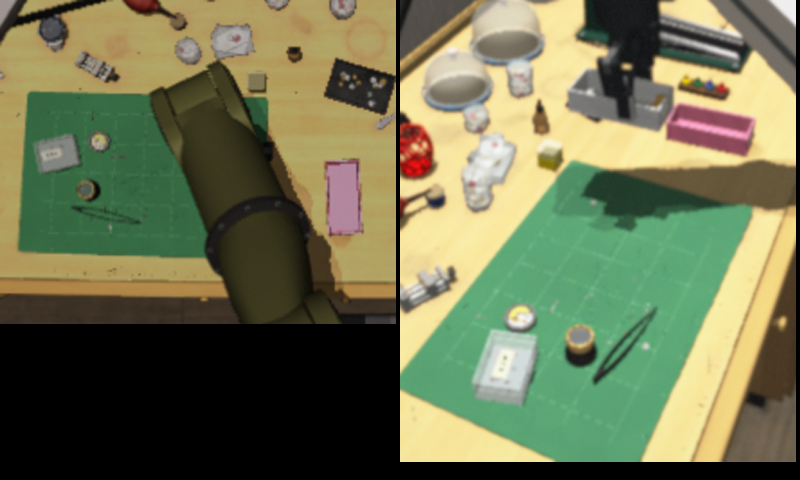

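drive_tool:
  rows:
    - [-0.04,-0.06,0.02,0,0,0,0.5]
    - [-0.1,-0.14,0.07,0,0,0,0.5]
    - [-0.12,-0.2,0.15,0,0,0,0.5]
    - [-0.11,-0.22,0.25,0,0,0,0.5]
    - [-0.1,-0.22,0.37,0,0,0,0.5]
    - [-0.09,-0.22,0.48,0,0,0,0.5]
    - [-0.08,-0.22,0.56,0,0,0,0.5]
    - [-0.075,-0.22,0.61,0,0,0,0.5]
    - [-0.073,-0.22,0.64,0,0,0,0.5]
    - [-0.073,-0.22,0.66,0,0,0,0.5]
    - [-0.073,-0.22,0.66,0,0,0,0.5]

```text
t: 17.37
eef_pos: [441.5, 187.8, 20.5]
tcp_rot: [3.138, -0.002, -0.137]
contact_force: [-0.6, -0.5, -1.9]
gripper_width: 0.625
finger_force: 52.9
```

drive_tool:
  rows:
    - [0.001,0,0.01,0,0,0,0.5]
    - [0.002,0,0.02,0,0,0,0.5]
    - [0.003,0,0.03,0,0,0,0.5]
    - [0.003,0,0.035,0,0,0,0.5]
    - [0.003,0,0.04,0,0,0,0.5]
    - [0.003,0,0.04,0,0,0,0.5]

```text
t: 17.87
eef_pos: [441.3, 188.3, 12.6]
tcp_rot: [3.139, -0.0, -0.137]
contact_force: [-0.9, 0.8, -3.0]
gripper_width: 0.622
finger_force: 52.9
```

drive_tool:
  rows:
    - [0,0,0.007,0,0,0,0.5]
    - [0,0,0.014,0,0,0,0.5]
    - [0,0,0.016,0,0,0,0.5]
    - [0,0,0.016,0,0,0,0.5]

```text
t: 18.2
eef_pos: [441.0, 188.3, 9.3]
tcp_rot: [3.139, -0.0, -0.137]
contact_force: [-0.1, -0.6, -2.0]
gripper_width: 0.622
finger_force: 52.9
```

Run:
```python
from h import *
t=vision.camera("top")[:,:,::-1][190:370,130:350];s=vision.camera("scene")[200:380,240:440,::-1]
t=cv2.resize(t,None,fx=1.6,fy=1.6,interpolation=2);s=cv2.resize(s,None,fx=2.2,fy=2.2,interpolation=2)
o=np.zeros((480,800,3),np.uint8);o[:t.shape[0],:t.shape[1]]=t;o[:s.shape[0],360:360+s.shape[1]]=s[:480]
cv2.imwrite("pics/c8.png",o)
```

```text
(no output)
```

View pics/c8.png

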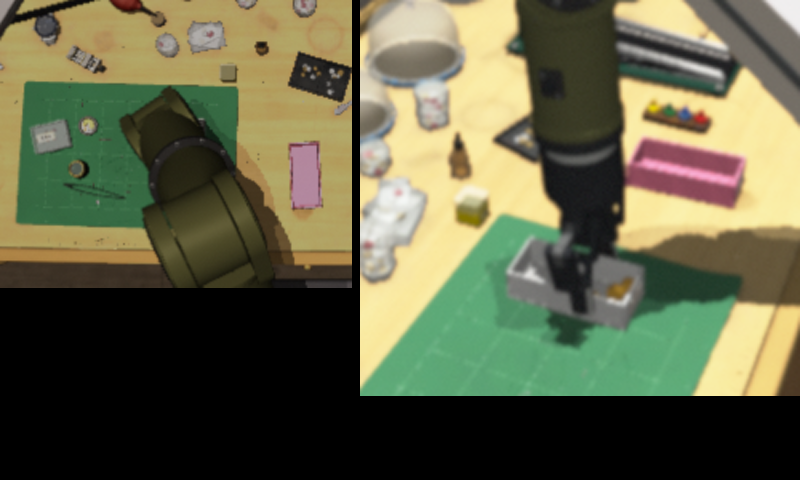

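drive_tool:
  rows:
    - [0,0,0.005,0,0,0,0.5]
    - [0,0,0.01,0,0,0,0.5]
    - [0,0,0.01,0,0,0,0.5]

```text
t: 18.55
eef_pos: [441.1, 188.4, 9.1]
tcp_rot: [-3.139, 0.0, 0.135]
contact_force: [-3.5, -2.6, 18.7]
gripper_width: 0.627
finger_force: 55.4
```

drive_tool:
  rows:
    - [0,0,0.005,0,0,0,0.5]
    - [0,0,0.01,0,0,0,0.5]
    - [0,0,0.01,0,0,0,0.5]

```text
t: 18.8
eef_pos: [441.2, 188.3, 9.0]
tcp_rot: [3.139, -0.0, -0.133]
contact_force: [-7.2, -3.8, 44.4]
gripper_width: 0.622
finger_force: 58.4
```

drive_tool:
  rows:
    - [0,0,-0.008,0,0,0,0.5]
    - [0,0,-0.016,0,0,0,0.5]
    - [0,0,-0.016,0,0,0,0.5]
    - [0,0,-0.016,0,0,0,0.3]
    - [0,0,-0.016,0,0,0,0.2]
    - [0,0,-0.016,0,0,0,0]
    - [0,0,-0.016,0,0,0,0]

```text
t: 19.38
eef_pos: [440.9, 188.3, 8.4]
tcp_rot: [3.139, -0.0, -0.137]
contact_force: [0.2, 0.4, 0.1]
gripper_width: 1.001
finger_force: 0.0
```

drive_tool:
  rows:
    - [0,0,-0.03,0,0,0,0]
    - [-0.005,0,-0.1,0,0,0,0]
    - [-0.015,0,-0.2,0,0,0,0]
    - [-0.025,0,-0.35,0,0,0,0]
    - [-0.04,0,-0.55,0,0,0,0]
    - [-0.06,0,-0.75,0,0,0,0]
    - [-0.08,0.3,-0.95,0,0,0,0]
    - [-0.08,0.6,-1,0,0,0,0]
    - [-0.08,0.85,-1,0,0,0,0]
    - [-0.08,1,-1,0,0,0,0]
    - [-0.08,1,-1,0,0,0,0]

```text
t: 20.3
eef_pos: [442.0, -11.9, 210.2]
tcp_rot: [3.139, 0.0, -0.135]
contact_force: [0.9, 0.1, -0.5]
gripper_width: 1.0
finger_force: 0.0
```

drive_tool:
  rows:
    - [0,0.2,0,0,0,0,0]
    - [0,0.4,0,0,0,0,0]
    - [0,0.6,0,0,0,0,0]
    - [0,0.8,0,0,0,0,0]
    - [0,1,0,0,0,0,0]
    - [0,1,0,0,0,0,0]
    - [0,1,0,0,0,0,0]

```text
t: 20.88
eef_pos: [441.5, -212.6, 209.1]
tcp_rot: [3.138, -0.009, -0.138]
contact_force: [0.1, 1.1, 0.1]
gripper_width: 0.999
finger_force: 0.0
```

Run:
```python
from h import *
o=env.get_obs();print(o["t"],o["eef_pos"].round(1))
T=vision.camera("top")[:,:,::-1];S=vision.camera("scene")[:,:,::-1]
r=lambda i,f:cv2.resize(i,None,fx=f,fy=f,interpolation=2)
o=np.zeros((600,800,3),np.uint8)
def put(i,x,y): i=i[:600-y,:800-x];o[y:y+i.shape[0],x:x+i.shape[1]]=i
put(r(T[230:345,135:285],2.6),0,0);put(r(T[175:305,330:440],2.2),0,305);put(r(S[285:440,200:420],1.8),400,0);put(r(S[150:290,280:420],2.2),400,290)
cv2.imwrite("pics/c9.png",o)
```

```text
20.8833 [ 441.5 -212.6  209.1]
```

View pics/c9.png

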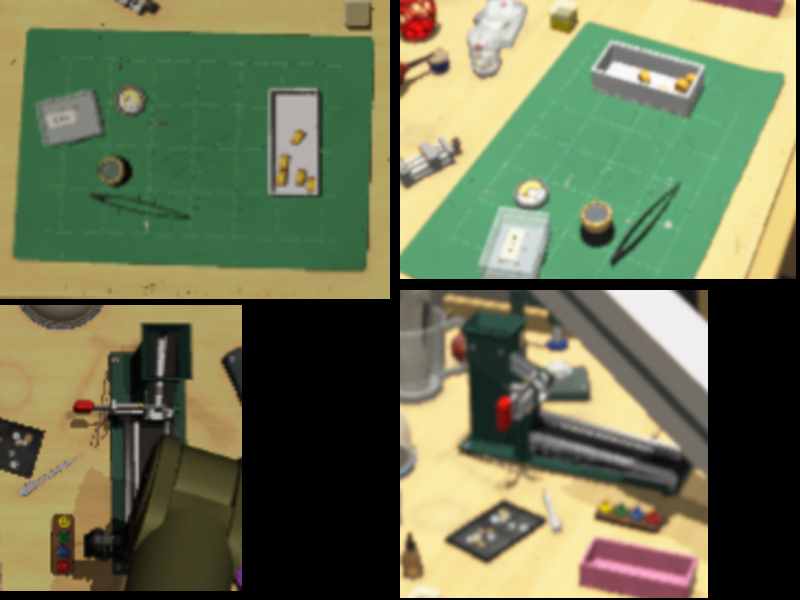

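The tray sits flat on the clear right end of the mat (about 295,142 in the top-left crop) with five blanks in it. The gate is home and the bystanders have not moved.

```bash
python3 -c "
from station import order
print(order.sign_off())"
```

```text
the job is handed in; nothing more can be done
None
```

The job is handed in after about 21 s: the tray with all five blanks is set down flat on the clear right-hand end of the mat and let go, the gate is fully home, and the oil cups, loupe and watch movement look untouched; the arm never went near the brush, but I didn't recheck it.

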